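# Take the cover off the furnace terminal box

### The arm

A 6-joint arm with a two-finger parallel gripper is mounted at the origin on the work surface. World frame = base frame: x ahead of the robot, y to its left, z up, the work surface at z = 0. Lengths are in m, angles in rad, forces in N, time in s.
With the tool pointing down it reaches from about 0.35 to 0.775 m from the base axis. Payload 5.5 kg.
Tool frame: the origin (TCP) lies between the finger pads; the fingertips stand 22 mm ahead of it and the grasp point (between the pads) lies 3 mm ahead of it; z points along the fingers, y is the line along which they close (so a half turn about z gives the same grasp; the last joint's range is limited). The gripper opens to 85 mm and grips with 20 to 120 N. Pads are 22 mm wide; open, the fingers measure 114 mm over their backs; the gripper's body (76 mm by 85 mm) begins 54 mm behind the grasp point. The pads swing forward as they close: fully open they stand 13 mm farther back than shut.
Start: joints at [1.161, 0.313, 0.046, 1.304, 0, 1.431], TCP at [0.153, 0.554, 0.253] pointing down, gripper open.
Joint ranges: [-2.76, 2.76], [-0.86, 1.69], [-1.03, 1.26], [-2.2, 2.34], [-1.47, 1.5], [-3.14, 3.14]. Speed limits (rad/s): [2.57, 2.57, 3.14, 3.14, 3.14, 3.14].

### API

Orientations are given as a unit quaternion [w, x, y, z].
In Python, from workcell import env, vision gives the robot as it stands (env), with the cameras (vision).
- The arm moves only by the tool shift_gripper, called by a JSON object that holds its "name" and its "arguments", one argument or row to a line. Schema: {"type":"object","properties":{"rows":{"type":"object","properties":{"sx":{"type":"array","items":{"type":"number"},"minItems":1,"maxItems":8},"sy":{"type":"array","items":{"type":"number"},"minItems":1,"maxItems":8},"sz":{"type":"array","items":{"type":"number"},"minItems":1,"maxItems":8},"ax":{"type":"array","items":{"type":"number"},"minItems":1,"maxItems":8},"ay":{"type":"array","items":{"type":"number"},"minItems":1,"maxItems":8},"az":{"type":"array","items":{"type":"number"},"minItems":1,"maxItems":8}},"additionalProperties":false,"required":["sx","sy","sz","ax","ay","az"]},"jaw":{"type":"number"},"clamp_n":{"type":"number"},"only":{"type":"string"},"quiet":{"type":"boolean"},"lines":{"type":"string"}},"required":["rows"],"additionalProperties":false}. rows is an object with one list for each field, all of the same length, 1 to 8, a row being the entries at one place: sx, sy, sz (the shift in parts of the range, where 1.0 means 500 mm), ax, ay, az (a rotation vector in a scale on which 1.0 is 2 rad); each row is the pose to reach, as a shift and turn from the pose commanded when the call began, along the tool's axes at that moment; what a row does not reach only later rows make up. A row lasts 1/8 s, in which the tool goes at most 0.0625 m and 0.188 rad, less where a joint would pass 70% of its speed; a pose out of reach is approached as far as the arm can. jaw is the finger opening in m, set as the call begins (left out keeps the last). The fingers move at their own pace and stop on an object; clamp_n is the grip in N (left out, the last holds). Time passes only in rows, so rows that do not move let the fingers close. The tool returns the time, the measured TCP pose, the force, the opening and the grip force at its end. only (a regular expression) keeps the lines of the reply that match it, lines (a string "A,B") keeps lines A to B, and quiet returns only ok. No shift or turn number may pass 1 either way. Input that does not fit is refused with a message, and nothing moves.
- env.get_state(): the state, without advancing time (a new reading comes with each control period).
- vision.read_camera(name): name is "side" or "top" or "wrist"; returns a dict with "image" (420x560x3 uint8, red, green, blue), "K" (3x3 intrinsics, pixels), "D" ([k1, k2, p1, p2, k3] as OpenCV has them; the pictures are not rectified), "R" (3x3) and "t" (3): a world point X has camera coordinates R X + t. Camera axes: x right, y down, z forward; pixel columns grow to the right and rows downward; lengths in m; the calibration is good to about 2 mm. A picture is of the moment at which its call begins. There is no depth.
- env.hand_in(): hands the job in; it is judged then, once.
The state is a dict: "clock": time; "joint_pos": joint angles; "qvel": joint speeds; "tau": joint torques, N m; "tcp_pos": TCP position; "orientation": TCP orientation; "wrist_force": force on the tool from outside, world axes, zero at the start; "ft_torque": the same for the moment, N m; "finger_gap": finger opening in m; "grip_force": force on a finger pad.
Only numpy, scipy, OpenCV 4.12 (cv2) and the standard library are available. Lean on these libraries where they do the work, as an engineer would, in place of code of your own. Each camera call takes 0.05 s, during which the arm holds its last target. There are 200 camera calls.

### The job

Take the cover plate off the larger of the two grey terminal boxes: lift it off its pins and lay it flat on the bottom of the white enamel tray. Set it down rather than drop it, let go, and leave the smaller box's cover on its box.

Things in the scene. Friction and masses are not known exactly. Their poses are not given: they have to be found in the camera images.
- cover_large: Plate to remove: bare aluminium, 180 (x) x 120 (y) x 4 mm, about 0.3 kg, loose on the larger box. Origin: centre of its underside, z up. Dark steel bridge handle over the middle: bar along x, 90 long, 12 wide (y), from 32 to 44 mm above the origin, a 12 mm post at each end (66 open between); pinch it across y. 16 mm holes at x = +-73 mm over the pins. A half turn looks the same.
- box_large: Larger terminal box, fixed: open-topped grey housing 180 (x) x 120 (y) x 60 mm high, a conduit stub on each short end. Origin: centre of its underside; the cover rests on the rim, 60 mm up. Two upright 7 mm steel pins at x = +-73 mm, y = 0 reach 13 mm above the rim, so the cover must rise 13 mm before going sideways.
- tray: White enamel tray with dark rim, fixed, empty: outside 280 (x) x 200 (y) x 47 mm high, inside 272 x 192 mm. Origin: centre of its underside, z up; inner floor 4 mm above it. x is its long side: the cover lies flat in it with its long side roughly along x (within about 20 degrees).
- cover_small: Cover to leave alone: same kind of plate, 110 (x) x 80 (y) x 4 mm with a 50 mm long handle bar (top 44 mm above its underside), seated on the pins of the smaller terminal box (110 x 80 x 60 mm high, fixed). Origin: centre of its underside, 60 mm above the bench.

How it is judged:
On the way:
1. the larger cover is held in the gripper, lifted clear above its pins (z of cover_large in the frame of box_large above 0.08 m and contact force between the fingers and cover_large above 1 N), for 0.1 s.
At the end, for the whole second after the job is handed in: The larger cover lies inside the tray, handle up, flat on its floor (underside's centre within 8 mm of the floor and 65 mm of the tray's centre, tilt under 0.1 rad), released and at rest; the smaller cover is still on its box, within 15 mm of where it was (horizontal distance between cover_large and tray below 0.065 m and z of cover_large in the frame of tray below 0.012 m and angle between cover_large's own z axis and vertical below 0.1 rad and linear speed of cover_large below 0.02 m/s and distance of cover_small from where it was at the start of the episode below 0.015 m); the robot touches nothing.
It fails at once if the smaller cover is shifted by more than 30 mm (distance of cover_small from where it was at the start of the episode above 0.03 m).
It fails at once if the larger cover is dropped into the tray: let go over it while more than about 35 mm above its floor (horizontal distance between cover_large and tray below 0.15 m and z of cover_large in the frame of tray above 0.04 m and contact force between the fingers and cover_large below 0.05 N).
It also fails if it takes over 43 s, if anything falls off the work surface, if the arm or the gripper's body presses on something with over 40 N, if the wrist force passes 120 N, or if a joint passes its speed limit or range.

## Working session

There is one attempt and no reset: what is moved stays moved. The work goes in short steps, Python scripts to look and compute and a tool call to move; the robot and the scene stay as the last step left them, time stands still between calls to the robot, and variables do not carry over. Pictures are saved under pics/ and viewed, at most 10 in all, crops included, and the job is handed in when it is done.

```bash
ls; mkdir -p pics; python3 - <<'E'
from workcell import env, vision
import cv2,pickle
d={}
for n in("top","side","wrist"):
    r=vision.read_camera(n); d[n]=r; cv2.imwrite(f"pics/{n}0.png",r["image"][:,:,::-1]); print(n,r["K"],r["D"],r["R"],r["t"])
pickle.dump(d,open("c0.pkl","wb"))
print(env.get_state())
E
```

```text
pics
workcell.py
top [[524.81873764   0.         280.07619275]
 [  0.         524.81873764 214.49138341]
 [  0.           0.           1.        ]] [-0.05054528  0.          0.          0.          0.        ] [[-0.02880787 -0.99928389  0.02453178]
 [-0.99481358  0.02626666 -0.09826493]
 [ 0.0975502  -0.02723535 -0.99485788]] [0.00190463 0.57596788 1.23714325]
side [[427.43074241   0.         284.26228449]
 [  0.         427.43074241 207.81432383]
 [  0.           0.           1.        ]] [-0.08142583  0.          0.          0.          0.        ] [[ 0.89554117 -0.44495416  0.0046699 ]
 [-0.22639891 -0.46464848 -0.85606385]
 [ 0.38307903  0.76558317 -0.51684898]] [-0.49960911  0.16853547  0.94120308]
wrist [[302.15147529   0.         281.96093739]
 [  0.         302.15147529 210.60571943]
 [  0.           0.           1.        ]] [-0.0300564  0.         0.         0.         0.       ] [[ 0.26698537  0.96369926 -0.00159841]
 [ 0.92197315 -0.25494199  0.2914963 ]
 [ 0.28050726 -0.07929894 -0.95657062]] [-0.57389534 -0.0375853   0.38125632]
{'clock': 0.15, 'joint_pos': array([1.16143481e+00, 3.13851022e-01, 4.52386588e-02, 1.30360586e+00,
       3.77372961e-06, 1.43120641e+00]), 'qvel': array([ 0.00135299, -0.00185159,  0.00361564,  0.00095106,  0.00044095,
        0.0002331 ]), 'tau': array([ 1.80753210e-03, -4.81063664e+01,  2.98816252e+01,  1.38829925e-02,
       -1.15431931e-04,  8.34862099e-07]), 'tcp_pos': array([0.15310415, 0.55387405, 0.25260001]), 'orientation': array([-1.94512823e-04,  1.34477118e-01,  9.90916444e-01, -6.83822528e-04]), 'wrist_force': array([ 0.36173021,  0.35168423, -0.77562803]), 'ft_torque': array([-0.01211393, -0.01785037,  0.02914153]), 'grip_force': 0.0, 'finger_gap': 0.08551245796140602}
```

View pics/top0.png

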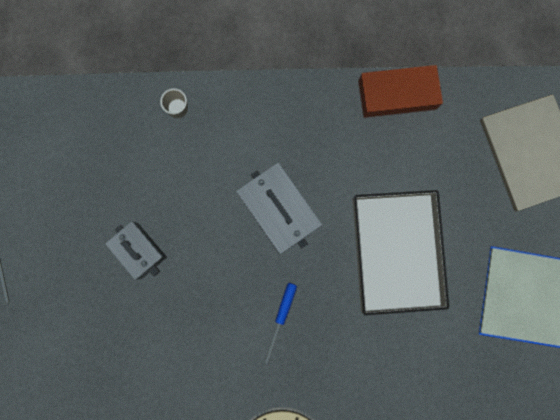

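View pics/side0.png

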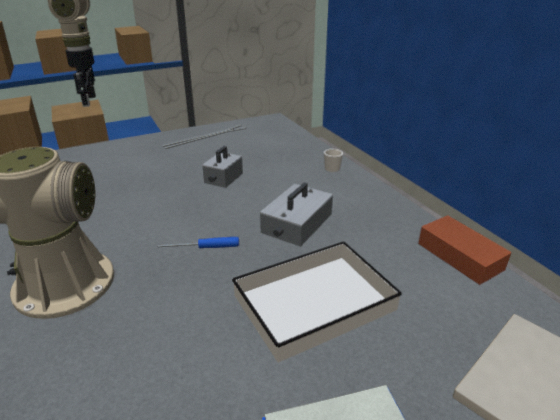

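The top view shows the large cover with corners at about (238,190), (280,164), (321,224) and (282,252), and its handle at (279,206). The tray spans (355,192) to (447,313). The small box is at (135,250). In the side view the large cover's handle is at (298,197) and the tray is at (315,297). I'll enlarge these areas to get exact pixels.

```bash
python3 - <<'E'
import cv2,pickle,numpy as np
d=pickle.load(open("c0.pkl","rb"))
def crop(n,x,y,w,h,s):
    c=cv2.resize(d[n]["image"][y:y+h,x:x+w,::-1],None,fx=s,fy=s,interpolation=cv2.INTER_CUBIC)
    c=cv2.convertScaleAbs(c,alpha=1.3,beta=10)
    for k in range(0,w,10):
        cv2.line(c,(k*s,0),(k*s,6 if (x+k)%50 else 20),(0,255,255),1)
        if (x+k)%20==0: cv2.putText(c,str(x+k),(k*s,30),0,.35,(0,255,255),1)
    for k in range(0,h,10):
        cv2.line(c,(0,k*s),(6,k*s),(0,255,255),1)
        if (y+k)%20==0: cv2.putText(c,str(y+k),(8,k*s+4),0,.35,(0,255,255),1)
    return c
cv2.imwrite("pics/a.png",np.hstack([crop("top",230,150,100,150,4),crop("side",250,170,100,150,4)]))
cv2.imwrite("pics/b.png",np.vstack([crop("top",340,180,200,150,2)[:300],crop("side",220,230,200,150,2)]).reshape(600,400,3))
E
```

```text
(no output)
```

View pics/a.png

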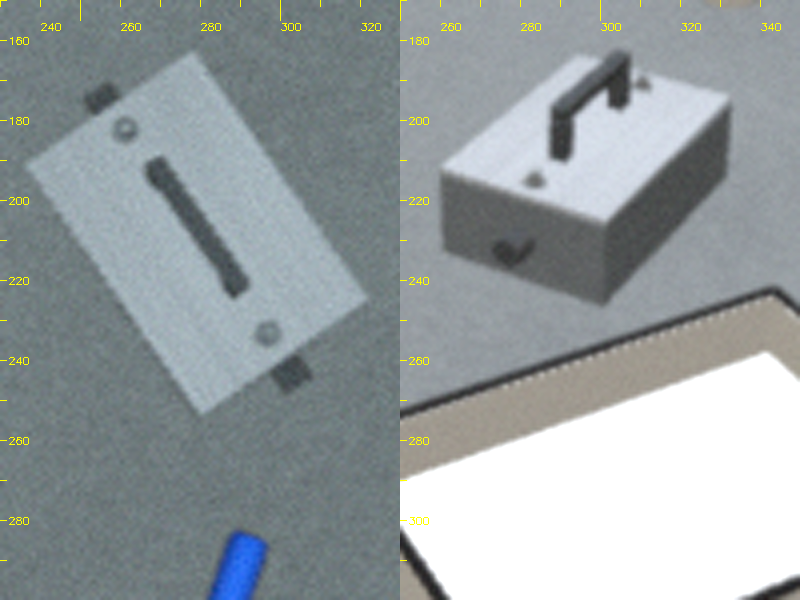

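View pics/b.png

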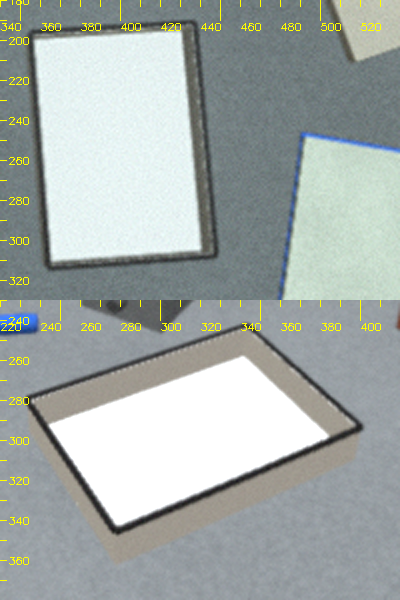

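Pixels read from the crops. Cover corners in the top view are (278.8,162.5), (322,224.3), (280.5,253.8) and (236.3,191.3). In the side view they are (332.8,194.3), (301,225.5), (260.3,212) and (294.5,183.8). The tray rim corners were read the same way. Next I'll triangulate.

```bash
cat > h.py <<'E'
import numpy as np,cv2
def tri(ca,pa,cb,pb):
    u=lambda c,p:cv2.undistortPoints(np.array(p,float)[:,None],c["K"],np.array(c["D"]))[:,0].T
    P=lambda c:np.c_[c["R"],c["t"]]
    X=cv2.triangulatePoints(P(ca),P(cb),u(ca,pa),u(cb,pb));X=(X[:3]/X[3]).T
    for c,p in((ca,pa),(cb,pb)):
        q=cv2.projectPoints(X,cv2.Rodrigues(c["R"])[0],c["t"],c["K"],np.array(c["D"]))[0][:,0]
        print(" resid px",np.abs(q-p).max().round(2))
    return X
E
python3 - <<'E'
import pickle,numpy as np
from h import tri
d=pickle.load(open("c0.pkl","rb"));T,S=d["top"],d["side"]
def rep(n,a,b):
    X=tri(T,a,S,b);print(n,X.round(4).tolist(),"mean",X.mean(0).round(4));return X
c=rep("cover ABCD",[(278.8,162.5),(322,224.3),(280.5,253.8),(236.3,191.3)],[(332.8,194.3),(301,225.5),(260.3,212),(294.5,183.8)])
h=rep("handle",[(268.8,190),(289.3,223)],[(306.3,184.3),(289.5,196.3)])
t=rep("tray PQRS",[(355,196),(437.5,191),(448,308),(364.5,314)],[(346.5,242),(401,294),(279,345),(234,280)])
for n,v in(("cover",c[0]-c[1]+c[3]-c[2]),("handle",h[0]-h[1]),("tray",t[0]-t[3]+t[1]-t[2])):print(n,"yaw of x",np.arctan2(v[1],v[0]),np.linalg.norm(v))
E
```

```text
resid px 0.7
 resid px 0.64
cover ABCD [[0.6972, -0.0141, 0.063], [0.5471, -0.111, 0.0624], [0.4819, -0.012, 0.0634], [0.6317, 0.0876, 0.062]] mean [ 0.5895 -0.0124  0.0627]
 resid px 1.35
 resid px 1.31
handle [[0.6272, 0.0115, 0.0979], [0.5516, -0.0337, 0.1027]] mean [ 0.5894 -0.0111  0.1003]
 resid px 1.78
 resid px 1.99
tray PQRS [[0.6182, -0.1968, 0.0454], [0.6221, -0.3967, 0.0447], [0.3432, -0.4058, 0.0472], [0.3357, -0.2063, 0.0439]] mean [ 0.4798 -0.3014  0.0453]
cover yaw of x 0.5800805828895159 0.35845815944067266
handle yaw of x 0.5386705558815089 0.08817635577989462
tray yaw of x 0.032916576688968746 0.5617208996611371
```

The manual's scale: shifts go in shares of 500 mm and turns go in shares of 2 rad. Converting my numbers, -0.35 m is -0.7, -0.045 m is -0.09, -0.845 rad is -0.4225.

{"name": "shift_gripper", "arguments": {
  "rows": {"sx":[-0.04,-0.12,-0.22,-0.32,-0.42,-0.52,-0.62,-0.7],"sy":[-0.03,-0.09,-0.16,-0.24,-0.32,-0.39,-0.47,-0.53],"sz":[0,0,0,0,0,0,0.02,0.04],"ax":[0,0,0,0,0,0,0,0],"ay":[0,0,0,0,0,0,0,0],"az":[-0.025,-0.075,-0.125,-0.2,-0.275,-0.35,-0.4,-0.4225]},
  "jaw": 0.085
}}

```text
clock: 1.15
tcp_pos: [0.421, 0.2038, 0.2333]
orientation: [0.001, -0.285, 0.959, 0.0]
wrist_force: [1.1, 0.2, -1.0]
finger_gap: 0.0853
grip_force: 0.0
```

```bash
cat >> h.py <<'E'
from scipy.spatial.transform import Rotation as Ro
def move(st,x,y,z,toolyaw):
    "world TCP goal, angle of tool y -> row in tool axes"
    R=Ro.from_quat(np.roll(st["orientation"],-1)); Y=np.array([np.cos(toolyaw),np.sin(toolyaw),0]);Z=np.array([0,0,-1.])
    G=Ro.from_matrix(np.c_[np.cross(Y,Z),Y,Z])
    print("row",(R.inv().apply(np.array([x,y,z])-st["tcp_pos"])).round(4),(R.inv()*G).as_rotvec().round(4))
E
python3 -c "
from workcell import env, vision;from h import *
move(env.get_state(),.5895,-.012,.2,2.146)"
```

```text
row [-0.0234 -0.2727  0.0334] [-0.0001  0.0011  0.0018]
```

In the tool's units: -0.272 m is -0.544, -0.25 m is -0.5.

{"name": "shift_gripper", "arguments": {
  "rows": {"sx":[-0.008,-0.016,-0.026,-0.036,-0.042,-0.046,-0.046],"sy":[-0.09,-0.2,-0.31,-0.42,-0.5,-0.544,-0.544],"sz":[0.01,0.02,0.04,0.06,0.066,0.066,0.066],"ax":[0,0,0,0,0,0,0],"ay":[0,0,0,0,0,0,0],"az":[0,0,0,0,0,0,0]}
}}

```text
clock: 2.02
tcp_pos: [0.5877, -0.0109, 0.2]
orientation: [-0.0, -0.283, 0.959, 0.0]
wrist_force: [-0.1, 0.4, 0.2]
finger_gap: 0.0848
grip_force: 0.0
```

```bash
python3 - <<'E'
from workcell import env, vision;from h import *
import pickle
r=vision.read_camera("wrist");cv2.imwrite("pics/w1.png",r["image"][:,:,::-1]);s=env.get_state();pickle.dump((r,s),open("w1.pkl","wb"))
move(s,.5895,-.012,.101,2.146)
p=np.array([[.5895,-.012,.104],[.6,.0,.1]]);print(cv2.projectPoints(p,cv2.Rodrigues(r["R"])[0],r["t"],r["K"],np.array(r["D"]))[0][:,0])
E
```

```text
row [-0.0011 -0.0032  0.0991] [ 0.0011 -0.0004 -0.0004]
[[279.09738936 222.317757  ]
 [284.74342462 238.96808463]]
```

View pics/w1.png

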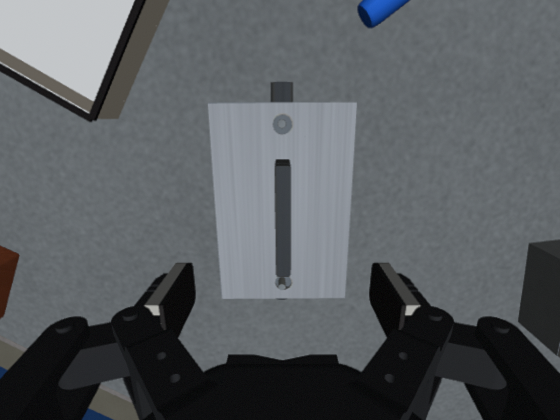

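The wrist view shows the plate square to the tool. Its corners are at (209,103), (356,102), (346,297) and (222,299), and the bar runs from (283,163) to (283.5,276), about 4 px off my prediction. I'll refine from this.

```bash
python3 - <<'E'
import pickle
from h import *
d=pickle.load(open("c0.pkl","rb"));w,s=pickle.load(open("w1.pkl","rb"))
# wrist top of picture = towards tray (B,C side)
X=tri(d["top"],[(278.8,162.5),(322,224.3),(280.5,253.8),(236.3,191.3)],w,[(222,299),(209,103),(356,102),(346,297)]);print(X.round(4),X.mean(0))
X=tri(d["side"],[(332.8,194.3),(301,225.5),(260.3,212),(294.5,183.8)],w,[(222,299),(209,103),(356,102),(346,297)]);print(X.round(4),X.mean(0))
X=tri(d["side"],[(306.3,184.3),(289.5,196.3)],w,[(283.5,276),(283,165)]);print(X.round(4),X.mean(0))
def onz(p,z):
    u=cv2.undistortPoints(np.array(p,float)[:,None],w["K"],np.array(w["D"]))[:,0]
    r=np.c_[u,np.ones(len(u))]@w["R"];c=-w["R"].T@w["t"];return c+r*((z-c[2])/r[:,2])[:,None]
for p,z in(([(222,299),(209,103),(356,102),(346,297)],.064),([(283.5,276),(283,165)],.103)):
    Y=onz(p,z);print(Y.round(4),Y.mean(0))
E
```

```text
resid px 0.62
 resid px 1.66
[[ 0.6936 -0.0118  0.0731]
 [ 0.5485 -0.1134  0.0379]
 [ 0.4813 -0.0102  0.0705]
 [ 0.6283  0.088   0.0715]] [ 0.58792149 -0.01186873  0.06324474]
 resid px 0.89
 resid px 2.49
[[ 0.7026 -0.0081  0.0589]
 [ 0.5475 -0.1089  0.0609]
 [ 0.4825 -0.0091  0.0624]
 [ 0.6358  0.0956  0.0571]] [ 0.5920959  -0.00762845  0.05982408]
 resid px 0.76
 resid px 2.23
[[ 0.6322  0.019   0.093 ]
 [ 0.553  -0.034   0.1027]] [ 0.59261995 -0.00748736  0.09783468]
[[ 0.6992 -0.0089  0.064 ]
 [ 0.5462 -0.1077  0.064 ]
 [ 0.481  -0.0081  0.064 ]
 [ 0.6311  0.0923  0.064 ]] [ 0.58936365 -0.00810616  0.064     ]
[[ 0.6267  0.0161  0.103 ]
 [ 0.5512 -0.0332  0.103 ]] [ 0.5889854  -0.00853596  0.103     ]
```

In the tool's units: 0.099 m is 0.198, -0.002 m is -0.004.

{"name": "shift_gripper", "arguments": {
  "rows": {"sx":[-0.004,-0.004,-0.004,-0.004,-0.004,-0.004],"sy":[-0.002,-0.002,-0.002,-0.002,-0.002,-0.002],"sz":[0.04,0.1,0.16,0.19,0.198,0.198],"ax":[0,0,0,0,0,0],"ay":[0,0,0,0,0,0],"az":[0,0,0,0,0,0]}
}}

```text
clock: 2.82
tcp_pos: [0.5898, -0.0096, 0.1021]
orientation: [0.0, -0.284, 0.959, -0.0]
wrist_force: [0.2, 0.2, 0.3]
finger_gap: 0.0849
grip_force: 0.0
```

{"name": "shift_gripper", "arguments": {
  "rows": {"sx":[0,0,0,0,0,0,0,0],"sy":[0,0,0,0,0,0,0,0],"sz":[0,0,0,0,0,0,0,0],"ax":[0,0,0,0,0,0,0,0],"ay":[0,0,0,0,0,0,0,0],"az":[0,0,0,0,0,0,0,0]},
  "jaw": 0,
  "clamp_n": 60
}}

```text
clock: 3.82
tcp_pos: [0.5896, -0.01, 0.1016]
orientation: [0.0, -0.284, 0.959, -0.0]
wrist_force: [-1.9, -0.4, 4.5]
finger_gap: 0.0108
grip_force: 59.5
```

In the tool's units: -0.09 m is -0.18, -0.075 m is -0.15.

{"name": "shift_gripper", "arguments": {
  "rows": {"sx":[0,0,0,0,0,0,0,0],"sy":[0,0,0,0,0,0,0,0],"sz":[-0.01,-0.02,-0.04,-0.07,-0.11,-0.15,-0.18,-0.18],"ax":[0,0,0,0,0,0,0,0],"ay":[0,0,0,0,0,0,0,0],"az":[0,0,0,0,0,0,0,0]}
}}

```text
clock: 4.82
tcp_pos: [0.5905, -0.0101, 0.1932]
orientation: [0.002, -0.284, 0.959, -0.001]
wrist_force: [0.3, -0.4, -4.9]
finger_gap: 0.0109
grip_force: 58.7
```

```bash
python3 - <<'E'
from workcell import env, vision;from h import *
s=env.get_state();a=[cv2.resize(vision.read_camera(n)["image"][:,:,::-1],(400,300)) for n in("side","wrist")]
cv2.imwrite("pics/l.png",np.hstack(a))
move(s,.480,-.301,.19,.033+np.pi/2)
E
```

```text
row [ 0.251  -0.184   0.0029] [-0.0014  0.0032  0.5422]
```

View pics/l.png

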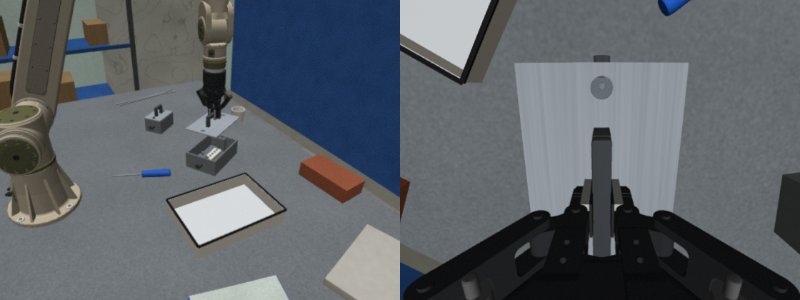

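The side view shows the cover lifted level, with the pins exposed at (213,152). The wrist view shows the bar between the pads at about (600,190). Next I'll carry it to the tray.

In the tool's units: 0.251 m is 0.502, 0.237 m is 0.474, 0.542 rad is 0.271.

{"name": "shift_gripper", "arguments": {
  "rows": {"sx":[0.03,0.09,0.17,0.26,0.35,0.42,0.474,0.502],"sy":[-0.022,-0.066,-0.124,-0.19,-0.256,-0.308,-0.348,-0.368],"sz":[0,0,0,0,0,0,0,0],"ax":[0,0,0,0,0,0,0,0],"ay":[0,0,0,0,0,0,0,0],"az":[0.015,0.05,0.09,0.14,0.19,0.23,0.26,0.271]}
}}

```text
clock: 5.92
tcp_pos: [0.4773, -0.3028, 0.1904]
orientation: [-0.001, -0.015, 1.0, 0.0]
wrist_force: [0.3, -0.1, -3.2]
finger_gap: 0.0109
grip_force: 58.7
```

{"name": "shift_gripper", "arguments": {
  "rows": {"sx":[0,0,0],"sy":[0,0,0],"sz":[0.02,0.04,0.04],"ax":[0,0,0],"ay":[0,0,0],"az":[0,0,0]}
}}

```text
clock: 6.3
tcp_pos: [0.4785, -0.299, 0.1696]
orientation: [-0.001, -0.018, 1.0, 0.001]
wrist_force: [-0.1, 0.7, -4.1]
finger_gap: 0.0106
grip_force: 58.7
```

```bash
python3 - <<'E'
from workcell import env, vision;from h import *
s=env.get_state();a=[vision.read_camera(n)["image"][:,:,::-1] for n in("side","wrist")]
cv2.imwrite("pics/m.png",np.hstack([cv2.resize(a[0][180:390,200:480],(400,300)),cv2.resize(a[1],(400,300))]))
print(s["ft_torque"]);move(s,.480,-.301,.05,.033+np.pi/2)
E
```

```text
[ 0.01985326  0.04425836 -0.07193176]
row [-0.0017 -0.0024  0.1196] [ 0.0025 -0.0023  0.0022]
```

View pics/m.png

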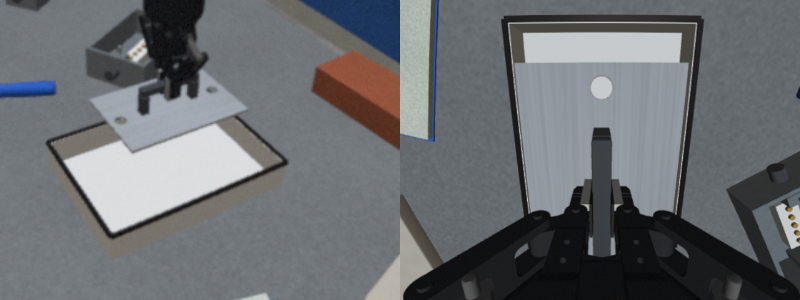

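The side view shows the cover level above the tray, and the wrist view shows it centred between the rims. I'll lower it now.

In the tool's units: 0.116 m is 0.232, 0.11 m is 0.22.

{"name": "shift_gripper", "arguments": {
  "rows": {"sx":[-0.002,-0.002,-0.002,-0.002,-0.002,-0.002,-0.002,-0.002],"sy":[-0.002,-0.002,-0.002,-0.002,-0.002,-0.002,-0.002,-0.002],"sz":[0.03,0.08,0.13,0.17,0.2,0.22,0.228,0.232],"ax":[0,0,0,0,0,0,0,0],"ay":[0,0,0,0,0,0,0,0],"az":[0,0,0,0,0,0,0,0]}
}}

```text
clock: 7.4
tcp_pos: [0.4803, -0.3021, 0.0555]
orientation: [0.0, -0.017, 1.0, -0.0]
wrist_force: [0.5, -0.9, -4.3]
finger_gap: 0.0107
grip_force: 58.6
```

{"name": "shift_gripper", "arguments": {
  "rows": {"sx":[0,0,0,0,0],"sy":[0,0,0,0,0],"sz":[0.004,0.008,0.012,0.014,0.014],"ax":[0,0,0,0,0],"ay":[0,0,0,0,0],"az":[0,0,0,0,0]}
}}

```text
clock: 8.02
tcp_pos: [0.48, -0.3018, 0.0482]
orientation: [-0.0, -0.017, 1.0, 0.0]
wrist_force: [-0.4, 0.1, -4.4]
finger_gap: 0.0108
grip_force: 58.6
```

In the tool's units: 0.003 m is 0.006, 0.002 m is 0.004.

{"name": "shift_gripper", "arguments": {
  "rows": {"sx":[0,0,0,0,0],"sy":[0,0,0,0,0],"sz":[0.002,0.004,0.004,0.006,0.006],"ax":[0,0,0,0,0],"ay":[0,0,0,0,0],"az":[0,0,0,0,0]}
}}

```text
clock: 8.65
tcp_pos: [0.4801, -0.3019, 0.0456]
orientation: [0.0, -0.017, 1.0, -0.0]
wrist_force: [-0.6, 1.1, -0.2]
finger_gap: 0.0107
grip_force: 59.1
```

The weight has passed to the floor, so I'll release and back off.

{"name": "shift_gripper", "arguments": {
  "rows": {"sx":[0,0,0,0,0,0],"sy":[0,0,0,0,0,0],"sz":[0,0,0,0,0,0],"ax":[0,0,0,0,0,0],"ay":[0,0,0,0,0,0],"az":[0,0,0,0,0,0]},
  "jaw": 0.07
}}

```text
clock: 9.4
tcp_pos: [0.48, -0.3018, 0.0453]
orientation: [0.0, -0.017, 1.0, 0.0]
wrist_force: [0.4, 1.0, 1.4]
finger_gap: 0.07
grip_force: 0.0
```

{"name": "shift_gripper", "arguments": {
  "rows": {"sx":[0,0,0,0,0,0,0,0],"sy":[0,0,0,0,0,0,0,0],"sz":[-0.02,-0.06,-0.12,-0.2,-0.28,-0.34,-0.36,-0.36],"ax":[0,0,0,0,0,0,0,0],"ay":[0,0,0,0,0,0,0,0],"az":[0,0,0,0,0,0,0,0]}
}}

```text
clock: 10.4
tcp_pos: [0.4802, -0.302, 0.2256]
orientation: [0.0, -0.017, 1.0, -0.0]
wrist_force: [-0.8, -0.2, -1.2]
finger_gap: 0.0698
grip_force: 0.0
```

```bash
python3 - <<'E'
from workcell import env, vision;from h import *
a=[vision.read_camera(n)["image"][:,:,::-1] for n in("side","wrist")]
cv2.imwrite("pics/n.png",np.hstack([cv2.resize(a[0][130:390,130:477],(400,300)),cv2.resize(a[1],(400,300))]))
E
```

```text
(no output)
```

View pics/n.png

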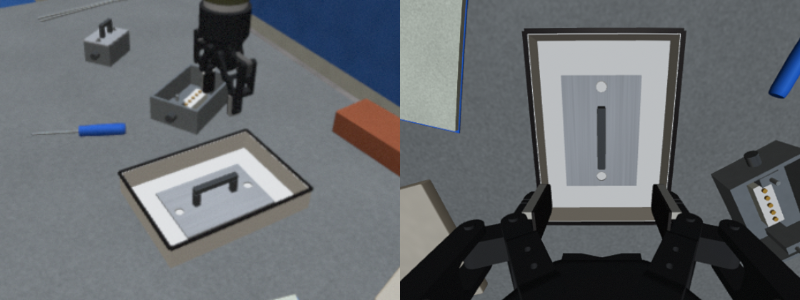

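The cover lies flat and centred in the tray with its handle up. It is at (600,130) in the wrist view, and the gripper is clear. The small cover is still on its box.

```bash
python3 -c "
from workcell import env, vision
print(env.hand_in())"
```

```text
the job is handed in; nothing more can be done
None
```

The large cover is off its box and lying flat, handle up, near the centre of the tray; it was set down and released, the small cover is still on its box, and the job was handed in at about 10.5 s (no verdict was returned).

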